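# Load a toroid core and hold the spring slide at the test mark

### The job

Take the green toroid core out of the parts tray and put it over the brass post on the test jig's slide, so that it lies flat and is let go. Then pull the spring-return slide out by its black handle until its red pointer stands on the green mark, and keep it there: the job finishes while you are still holding the handle against the spring. Leave the other two cores, the solder spool and the bottle where they are.

Things in the scene. Friction and masses are not known exactly. Their poses are not given: they have to be found in the camera images.
- jig: Fixed test jig: navy base 260 x 120 mm with a white scale strip along its +y side, flat top 30 mm above the bench. Origin: centre of its underside, on the bench. Its x axis runs along the slide; the slide is pulled out towards the jig's -x (roughly towards the robot); z up. A yellow block at its +x end houses the spring.
- slide (a joint): How far the steel slide is pulled out, in m: 0 = home (pushed back by its spring), 0.100 = hard stop, beyond the mark. It moves along the jig's -x. The spring always pulls it home: about 5.4 N at 0, growing 0.9 N per 10 mm; if let go it runs back home.
- handle (a point): Point on the axis of the slide's upright black handle, a cylinder 24 mm in diameter standing on the front of the slide; the handle reaches from 28 mm below this point (slide top, 42 mm above the bench) to 14 mm above it (84 mm above the bench). Moves with the slide; axes as the jig's.
- post (a point): Foot of the slide's upright brass post, on the slide's flat top (42 mm above the bench), in the middle of a white disc, 80 mm behind (+x of) the handle. The post is 10 mm in diameter for 13 mm, then tapers to 4 mm at its top, 18 mm above this point. The slide is 50 mm wide and 12 mm thick. Moves with the slide; axes as the jig's.
- pointer (a point): The slide's red pointer, a needle 4 mm wide along the slide that reaches sideways (+y of the jig) over the white scale strip, beside the post; the point is on its centre line. Moves with the slide; axes as the jig's.
- mark (a point): Centre of the green mark, a flat green band on the white scale strip, 12 mm wide along the slide (6 mm either side of this point); fixed to the jig, at a different place each time, 40 to 80 mm from the pointer's home towards the jig's -x. Axes as the jig's. The pointer is on the mark when it lies over the band.
- tray: Fixed grey parts tray, 120 mm (its x) by 280 mm (its y), 22 mm high, walls and floor 4 mm thick, two dividers as high as the walls that make three compartments side by side along its y, each about 112 x 88 mm inside. Origin: centre of its underside, z up.
- core_green: Green toroid core (ring): 30 mm outside, 16 mm hole, 13 mm high, about 30 g, lying flat in one of the tray's three compartments (any of them). Origin: centre of its underside, z along its hole.
- core_yellow: Yellow core of the same size in another compartment; to be left alone. Origin: centre of its underside.
- core_blue: Blue core of the same size in another compartment; to be left alone. Origin: centre of its underside.
- spool: Bystander: solder spool with green flanges, 60 mm in diameter and 50 mm high, standing. Origin: centre of its underside.
- bottle: Bystander: yellow dispensing bottle, 66 mm in diameter, 185 mm high with its spout, standing. Origin: centre of its underside.

How it is judged (in metres and radians):
On the way, in this order (a step that is already met when the one before it is completed fails the run):
1. the green core lies flat over the brass post, let go (horizontal distance between core_green and post below 0.0045 m and z of core_green in the frame of post between -0.003 and 0.003 m and angle between core_green's own z axis and vertical below 0.12 rad and contact force between the fingers and core_green below 0.2 N), for 0.3 s.
2. the slide is held with its pointer on the green mark, the core still on the post (all of step 1 and x of pointer in the frame of mark between -0.006 and 0.006 m and contact force between the fingers and slide above 2 N and velocity of joint slide between -0.01 and 0.01 m/s), for 0.5 s.
At the end, for the whole second after the job is handed in: Green core flat over the post (underside within 3 mm of the slide top, centre within 4.5 mm, tilt under 0.12 rad), not touched; pointer within 6 mm of the mark's centre along the slide; slide still (under 10 mm/s) and held by the fingers (contact force above 2 N) (all of step 2); the arm keeps its last pose, push and grip.
It fails at once if the yellow core is moved from its place (more than 25 mm) (distance of core_yellow from where it was at the start of the episode above 0.025 m).
It fails at once if the blue core is moved from its place (more than 25 mm) (distance of core_blue from where it was at the start of the episode above 0.025 m).
It fails at once if the solder spool is moved from its place (more than 25 mm) (distance of spool from where it was at the start of the episode above 0.025 m).
It fails at once if the bottle is moved from its place (more than 25 mm) (distance of bottle from where it was at the start of the episode above 0.025 m).
It also fails if it takes over 46 s, if anything falls off the work surface, if the arm or the gripper's body presses on something with over 40 N, if the wrist force passes 120 N, or if a joint passes its speed limit or range.

### The arm

A 6-joint arm with a two-finger parallel gripper is mounted at the origin on the work surface. World frame = base frame: x ahead of the robot, y to its left, z up, the work surface at z = 0. Lengths are in mm, angles in rad, forces in N, time in s.
With the tool pointing down it reaches from about 425 to 1125 mm from the base axis. Payload 14.9 kg.
Tool frame: the origin (TCP) lies on the centre line of the jaws, within the pads' length; the fingertips stand 22 mm ahead of it and the grasp point (between the pads) lies 3 mm ahead of it; z points along the fingers, y is the direction in which the jaws open and shut (so a half turn about z gives the same grasp; the last joint's range is limited). The gripper opens to 91 mm and grips with 3 to 60 N. Pads are 32 mm wide; open, the fingers measure 118 mm over their backs; the gripper's body (76 mm by 178 mm) begins 60 mm behind the grasp point.
Start: joints at [-1.207, 0.379, 1.734, -0, 1.028, -0.033], TCP at [270.525, -645.627, 209.832] pointing down, gripper open.
Joint ranges: [-2.77, 2.77], [-0.74, 2.19], [0, 2.66], [-1.06, 4.2], [0.31, 2.87], [-3.08, 3.08]. Speed limits (rad/s): [1.89, 1.89, 2.39, 3.14, 3.14, 3.14].

### API

Orientations are given as a unit quaternion [w, x, y, z].
In Python, from bench import env, eyes gives the robot as it stands. The module is installed in compiled form; this text tells all that it offers.
- The arm moves only by the tool step_arm, never from a script. Its argument "steps" is a list of rows, each a list of 7 numbers: the shift along the tool's x, y, z in mm, then the turn, a rotation vector about the tool's x, y, z in degrees, then the closure, from -1 (fully open) to 1 (shut). A call has 1 to 10 rows; each row shifts and turns the commanded pose from where the row before left it, along the tool's axes as they then stand; what a row does not reach is not made up. A row lasts 1/10 s, in which the tool goes at most 50 mm and 8.59 degrees, less where a joint would pass 70% of its speed; a pose out of reach is approached as far as the arm can. A call with a gripper value outside its range is refused whole. The fingers move at their own pace and stop on an object; the grip force is fixed at half the most. Time passes only in rows, so rows that do not move let the fingers close. It gives the time, the measured TCP pose, the force and the opening at its end, in the units of the state.
- env.sense(): the state, without advancing time (a new reading comes with each control period).
- eyes.grab_frame(name): name is "scene" or "top" or "wrist"; returns the picture (480x640x3 uint8, blue, green, red); there is no depth.
- eyes.get_calibration(name): a dict with "intrinsics" (3x3 intrinsics, pixels), "xyz" and "orientation" of the camera in the world; the wrist camera has in their place "mount" (4x4, takes a point from camera to tool coordinates, whose origin is the TCP and whose axes are the flange's). Camera axes: x right, y down, z forward; pixel columns grow to the right and rows downward; lengths in mm; the calibration is good to about 2 mm. The wrist camera is an equidistant fisheye: a pixel r from the principal point sees the ray r / f radians off the axis. A picture is of the moment at which its call begins: read the wrist's pose just before it. get_calibration takes no time and is no camera call.
- env.job_done(): hands the job in, once; it reports no verdict.
The state is a dict: "time_s": time; "joint_pos": joint angles; "qvel": joint speeds; "joint_efforts": joint torques, N m; "tool_pos": TCP position; "eef_rot": TCP orientation; "wrist_force": force on the tool from outside, world axes, zero at the start; "wrist_torque": the same for the moment, N m; "finger_gap": finger opening in mm.
Only numpy, scipy, OpenCV 4.12 (cv2) and the standard library are available. Lean on these libraries where they do the work, as an engineer would, in place of code of your own. Each camera call takes 0.05 s, during which the arm holds its last target.

## Working session

There is one attempt and no reset: what is moved stays moved. The work goes in short steps, Python scripts to look and compute and a tool call to move; the robot and the scene stay as the last step left them, time stands still between calls to the robot, and variables do not carry over. Pictures are saved under pics/ and viewed, and the job is handed in when it is done.

Besides the shell and the picture viewer there is one more tool, called after ">>>" as name(argument=value, ...), one argument or row to a line, values as JSON. step_arm: Moves the arm, as the interface text tells. Its arguments: {"type":"object","properties":{"steps":{"type":"array"}},"required":["steps"]}

```bash
mkdir -p pics; python3 - <<'E'
from bench import env, eyes
import cv2
s=env.sense(); print(s)
for n in ["scene","top","wrist"]:
    print(n,eyes.get_calibration(n))
for n in ["scene","top","wrist"]:
    cv2.imwrite(f"pics/{n}0.png",eyes.grab_frame(n))
E
```

```text
{'time_s': 0.0, 'joint_pos': array([-1.20729907e+00,  3.79414831e-01,  1.73479786e+00,  2.17876989e-05,
        1.02848291e+00, -3.33099214e-02]), 'qvel': array([ 0.00014643, -0.00231259, -0.00133898,  0.00018696,  0.0002615 ,
       -0.00021911]), 'joint_efforts': array([ 5.58030180e-03, -7.63716531e+01, -4.34368980e+01,  6.52021752e-02,
        4.23038634e-02, -1.11576262e-04]), 'tool_pos': array([ 270.38047568, -645.23024196,  209.17541316]), 'eef_rot': array([-5.45506083e-04,  9.80383446e-01,  1.97098944e-01, -8.14305988e-05]), 'wrist_force': array([0.36309112, 0.27748167, 0.04191603]), 'wrist_torque': array([-0.01440533, -0.00057432, -0.03197452]), 'finger_gap': 91.0371244208776}
scene {'intrinsics': array([[583.00246383,   0.        , 328.20270432],
       [  0.        , 583.00246383, 238.74371879],
       [  0.        ,   0.        ,   1.        ]]), 'xyz': array([1485.62072474,  337.28811689,  707.54185925]), 'orientation': array([-0.24661996,  0.47862681,  0.7433838 , -0.39683183])}
top {'intrinsics': array([[533.24965771,   0.        , 313.61307894],
       [  0.        , 533.24965771, 238.1160848 ],
       [  0.        ,   0.        ,   1.        ]]), 'xyz': array([ 418.24499231,  -43.87806083, 1149.22278429]), 'orientation': array([ 0.06193993, -0.70071955,  0.70668247, -0.07586467])}
wrist {'intrinsics': array([[371.64829954,   0.        , 327.08351146],
       [  0.        , 371.64829954, 237.76399905],
       [  0.        ,   0.        ,   1.        ]]), 'mount': array([[ 3.67176554e-04, -9.56685997e-01, -2.91121569e-01,
         8.25071559e+01],
       [ 9.99999908e-01,  2.87202617e-04,  3.17440572e-04,
        -5.31581104e-01],
       [-2.20080074e-04, -2.91121659e-01,  9.56686015e-01,
        -1.75395214e+02],
       [ 0.00000000e+00,  0.00000000e+00,  0.00000000e+00,
         1.00000000e+00]])}
```

View pics/scene0.png

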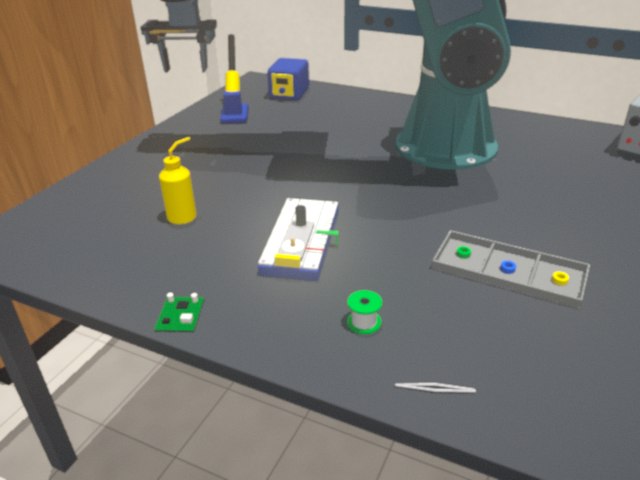

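View pics/top0.png

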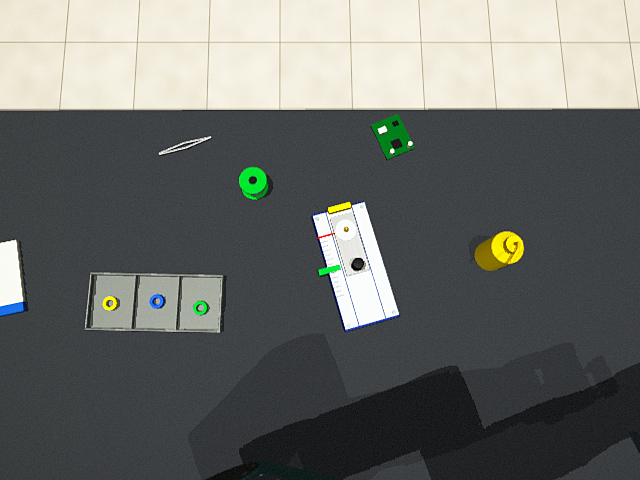

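View pics/wrist0.png

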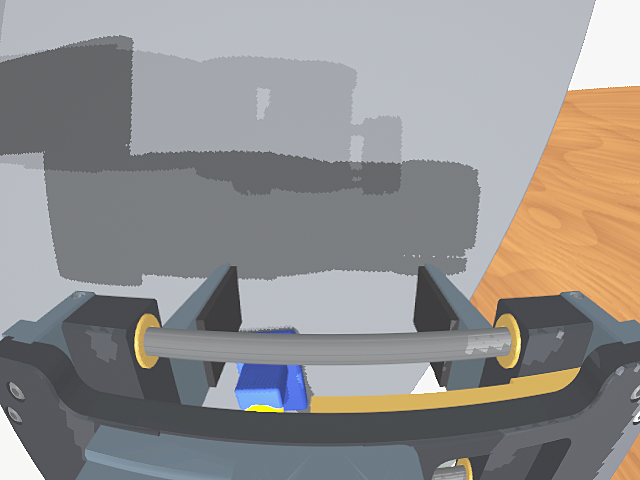

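The top view shows the green core in the tray at about (201,308), the post at (346,229), the handle at (358,265), the pointer at (325,236) and the mark at (329,270). Both bystanders are clear of the path. Next I'll measure these.

```bash
cat > h.py <<'E'
import numpy as np, cv2
from scipy.spatial.transform import Rotation as R
def rot(q): return R.from_quat([q[1],q[2],q[3],q[0]]).as_matrix()
def ray(cal,u,v):
    K=cal["intrinsics"]; d=np.array([(u-K[0,2])/K[0,0],(v-K[1,2])/K[1,1],1.])
    return cal["xyz"],rot(cal["orientation"])@d
def wray(cal,s,u,v):
    K=cal["intrinsics"]; dx,dy=u-K[0,2],v-K[1,2]; r=np.hypot(dx,dy); t=r/K[0,0]
    d=np.array([np.sin(t)*dx/r,np.sin(t)*dy/r,np.cos(t)]) if r>0 else np.array([0,0,1.])
    M=cal["mount"]; Rt=rot(s["eef_rot"])
    return s["tool_pos"]+Rt@M[:3,3], Rt@M[:3,:3]@d
def wproj(cal,s,p):
    M=cal["mount"]; Rt=rot(s["eef_rot"])
    c=M[:3,:3].T@(Rt.T@(np.array(p)-s["tool_pos"])-M[:3,3]); K=cal["intrinsics"]
    t=np.arctan2(np.hypot(c[0],c[1]),c[2]); n=c[:2]/np.hypot(c[0],c[1])
    return K[:2,2]+K[0,0]*t*n
def plane(o,d,z): return o+d*((z-o[2])/d[2])
def proj(cal,p):
    c=rot(cal["orientation"]).T@(np.array(p)-cal["xyz"]); K=cal["intrinsics"]; q=K@c; return q[:2]/q[2]
def blobs(im,lo,hi,amin=8):
    m=cv2.inRange(cv2.cvtColor(im,cv2.COLOR_BGR2HSV),lo,hi)
    n,l,st,c=cv2.connectedComponentsWithStats(m)
    return [(tuple(np.round(c[i],1)),int(st[i,4]),tuple(int(a) for a in st[i,:4])) for i in range(1,n) if st[i,4]>=amin]
G=((45,120,60),(75,255,255)); RED=((0,120,80),(8,255,255)); Y=((20,120,100),(33,255,255)); B=((105,150,60),(125,255,255)); BL=((0,0,0),(180,255,40))
E
python3 - <<'E'
from h import *
from bench import eyes
ct=eyes.get_calibration("top"); cs=eyes.get_calibration("scene")
for n in("top","scene"):
    im=cv2.imread(f"pics/{n}0.png")
    for k,c in dict(G=G,RED=RED,Y=Y,B=B).items():
        for b in blobs(im,*c): print(n,k,b)
    if n=="top":
        cv2.imwrite("pics/topz.png",cv2.resize(im[195:340,300:410],None,fx=4,fy=4,interpolation=cv2.INTER_NEAREST))
    else: cv2.imwrite("pics/scz.png",cv2.resize(im[190:290,250:350],None,fx=6,fy=6,interpolation=cv2.INTER_NEAREST))
E
```

```text
top G ((np.float64(392.1), np.float64(135.7)), 936, (371, 114, 44, 46))
top G ((np.float64(253.1), np.float64(182.5)), 704, (239, 167, 29, 33))
top G ((np.float64(328.2), np.float64(269.7)), 133, (318, 265, 23, 12))
top G ((np.float64(200.0), np.float64(307.5)), 125, (193, 301, 15, 14))
top RED ((np.float64(326.1), np.float64(235.0)), 26, (318, 233, 17, 5))
top Y ((np.float64(339.0), np.float64(207.2)), 152, (328, 202, 23, 12))
top Y ((np.float64(345.8), np.float64(228.6)), 13, (344, 227, 4, 5))
top Y ((np.float64(499.3), np.float64(250.8)), 1391, (475, 231, 49, 40))
top Y ((np.float64(109.5), np.float64(303.1)), 131, (102, 296, 16, 15))
top B ((np.float64(359.0), np.float64(201.9)), 9, (355, 201, 9, 3))
top B ((np.float64(318.4), np.float64(213.1)), 19, (312, 211, 15, 7))
top B ((np.float64(156.5), np.float64(300.9)), 124, (149, 294, 15, 14))
top B ((np.float64(11.8), np.float64(308.6)), 238, (0, 302, 27, 14))
top B ((np.float64(371.7), np.float64(323.0)), 107, (345, 315, 55, 17))
scene G ((np.float64(329.1), np.float64(232.2)), 59, (317, 230, 21, 6))
scene G ((np.float64(463.4), np.float64(251.5)), 140, (457, 246, 14, 12))
scene G ((np.float64(364.4), np.float64(301.7)), 647, (347, 290, 36, 24))
scene G ((np.float64(178.4), np.float64(314.8)), 997, (155, 297, 49, 34))
scene G ((np.float64(364.3), np.float64(326.1)), 234, (347, 314, 35, 20))
scene RED ((np.float64(628.4), np.float64(140.2)), 16, (627, 138, 4, 5))
scene Y ((np.float64(161.8), np.float64(30.9)), 55, (150, 30, 28, 3))
scene Y ((np.float64(232.2), np.float64(80.7)), 277, (225, 70, 15, 21))
scene Y ((np.float64(282.4), np.float64(84.0)), 340, (272, 74, 21, 22))
scene Y ((np.float64(176.9), np.float64(188.1)), 1999, (159, 136, 38, 88))
scene Y ((np.float64(286.9), np.float64(260.0)), 273, (275, 254, 25, 13))
scene Y ((np.float64(559.9), np.float64(277.9)), 187, (552, 271, 17, 14))
scene B ((np.float64(507.9), np.float64(266.5)), 137, (501, 261, 15, 12))
```

View pics/topz.png

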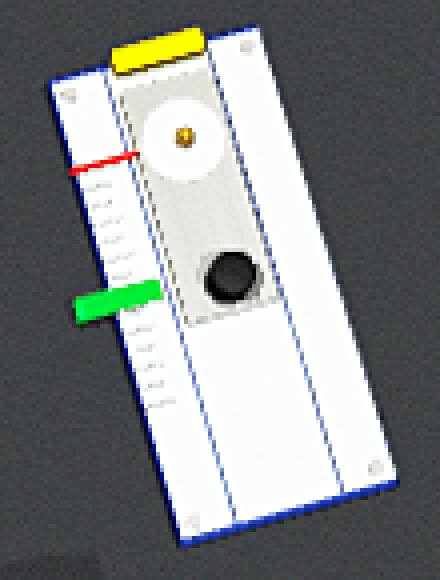

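View pics/scz.png

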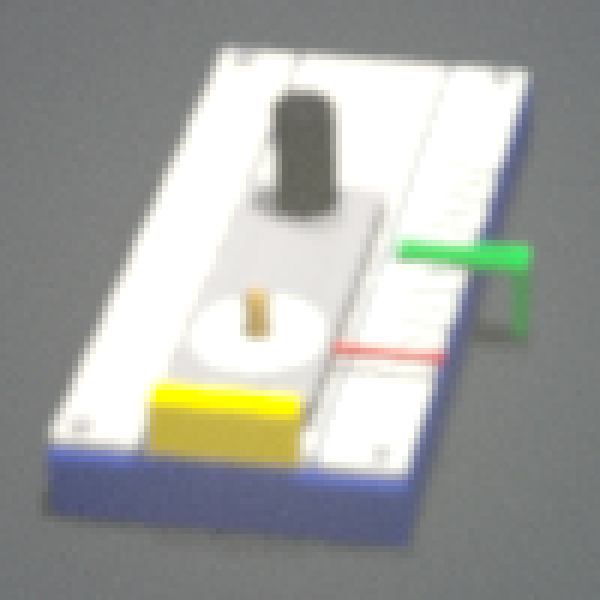

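```bash
python3 - <<'E'
from h import *
from bench import eyes
ct=eyes.get_calibration("top"); cs=eyes.get_calibration("scene")
P=lambda u,v,z: plane(*ray(ct,u,v),z).round(1)
post=P(345.8,228.8,58); handle=P(300+232/4-.1,195+276/4,84)
print("post",post,"handle",handle,"core",P(200,307.5,15))
print("mark",P(300+119/4,195+301/4,31),"ptr",P(326.1,235,40),P(326.1,235,32))
c=[P(300+a/4,195+b/4,30) for a,b in((50,83),(260,27),(397,481),(181,544))]; print("jig corners",c, "ctr",sum(c)/4)
for a,b in((0,3),(1,2)):
    d=c[a]-c[b]; print(np.degrees(np.arctan2(d[1],d[0])),np.linalg.norm(d))
d=post-handle; print("slide ax",np.degrees(np.arctan2(d[1],d[0])),np.linalg.norm(d[:2]))
print("bottle",P(503,248,150),"spool",P(253,181,50))
S=lambda u,v,z: plane(*ray(cs,u,v),z).round(1)
print("scene: core",S(463.4,251.0,14),"post",S(250+257/6,190+292/6,58),"handle",S(250+304/6,190+100/6,84))
E
```

```text
post [ 653.4 -134.3   58. ] handle [ 574.9 -155.    84. ] core [495.1 173.3  15. ]
mark [ 569.8 -100.6   31. ] ptr [644.1 -93.6  40. ] [645.7 -93.9  32. ]
jig corners [array([688.7, -65.3,  30. ]), array([ 719.3, -179.7,   30. ]), array([ 474.2, -244.2,   30. ]), array([ 443. , -130.7,   30. ])] ctr [ 581.3   -154.975   30.   ]
14.90528852774251 254.25508844465634
14.743562836470739 253.4447868866116
slide ax 14.772300529114467 81.18337268184908
bottle [ 594.  -427.5  150. ] spool [761.1  61.8  50. ]
scene: core [495.9 172.5  14. ] post [ 652.9 -135.    58. ] handle [ 575.5 -156.    84. ]
```

Both views agree to about 1 mm: core (495,173), post (653,-134.5), handle (575,-155), jig yaw 14.8°. I'll plan moves with a small helper.

```bash
cat >> h.py <<'E'
def go(target,s=None):
    from bench import env
    s=s or env.sense(); Rt=rot(s["eef_rot"])
    print("t",round(s["time_s"],2),"tcp",s["tool_pos"].round(1),"yaw",np.degrees(np.arctan2(Rt[1,0],Rt[0,0])).round(2),"tilt",np.degrees(np.arccos(-Rt[2,2])).round(2),"F",s["wrist_force"].round(1),"gap",round(s["finger_gap"],1))
    print("shift",(Rt.T@(np.array(target)-s["tool_pos"])).round(1))
    return s
E
python3 - <<'E'
from h import *
s=go([500,-250,209]); 
print(rot(s["eef_rot"]).round(3))
a=np.radians(14.8); A=np.array([[np.cos(a),np.sin(a)],[np.sin(a),-np.cos(a)]])
print("at yaw14.8:",A.T@[500-270.4,-250+645.2], "then to core", A.T@[495.3-500,173-(-250)])
E
```

```text
t 0.15 tcp [ 270.4 -645.3  209.4] yaw 22.73 tilt 0.04 F [-0.2 -0.2 -0.1] gap 91.3
shift [ 364.5 -275.9    0.6]
[[ 0.922  0.386 -0.   ]
 [ 0.386 -0.922  0.001]
 [ 0.    -0.001 -1.   ]]
at yaw14.8: [ 322.93481356 -323.43825715] then to core [ 103.50948568 -410.16688844]
```

>>> step_arm(
  steps=[
    [0,0,0,0,0,7.9,0.1],
    [32.3,-32.3,0,0,0,0,0.1],
    [32.3,-32.3,0,0,0,0,0.1],
    [32.3,-32.3,0,0,0,0,0.1],
    [32.3,-32.3,0,0,0,0,0.1],
    [32.3,-32.3,0,0,0,0,0.1],
    [32.3,-32.3,0,0,0,0,0.1],
    [32.3,-32.3,0,0,0,0,0.1],
    [32.3,-32.3,0,0,0,0,0.1],
    [32.3,-32.3,0,0,0,0,0.1],
  ],
)

```text
time_s: 1.15
tool_pos: [477.7, -288.4, 209.8]
eef_rot: [0.0, 0.992, 0.129, 0.0]
wrist_force: [1.2, -1.1, -0.2]
finger_gap: 40.8
```

>>> step_arm(
  steps=[
    [32.3,-32.3,0,0,0,0,0.1],
    [10.3,-41,0,0,0,0,0.1],
    [10.3,-41,0,0,0,0,0.1],
    [10.3,-41,0,0,0,0,0.1],
    [10.3,-41,0,0,0,0,0.1],
    [10.3,-41,0,0,0,0,0.1],
    [10.3,-41,0,0,0,0,0.1],
    [10.3,-41,0,0,0,0,0.1],
    [10.3,-41,0,0,0,0,0.1],
    [10.3,-41,0,0,0,0,0.1],
  ],
)

```text
time_s: 2.15
tool_pos: [494.8, 131.5, 209.9]
eef_rot: [-0.0, 0.992, 0.129, 0.0]
wrist_force: [0.5, 0.9, 0.3]
finger_gap: 41.2
```

```bash
python3 - <<'E'
from h import *
go([495.4,173,120])
E
```

```text
t 2.15 tcp [494.8 131.5 209.9] yaw 14.83 tilt 0.01 F [0.5 0.9 0.3] gap 41.2
shift [ 11.2 -40.   89.9]
```

>>> step_arm(
  steps=[
    [6,-20,40,0,0,0,0.1],
    [5,-20,40,0,0,0,0.1],
    [0,0,0,0,0,0,0.1],
    [0,0,0,0,0,0,0.1],
  ],
)

```text
time_s: 2.55
tool_pos: [495.2, 171.2, 129.6]
eef_rot: [0.0, 0.992, 0.13, -0.001]
wrist_force: [0.3, 0.1, 0.6]
finger_gap: 40.8
```

```bash
python3 - <<'E'
from h import *
from bench import eyes
s=go([495.4,173,28]); im=eyes.grab_frame("wrist"); cv2.imwrite("pics/w1.png",im)
cw=eyes.get_calibration("wrist")
for b in blobs(im,*G): print(b, plane(*wray(cw,s,*b[0]),14).round(1))
E
```

```text
t 2.55 tcp [495.2 171.2 129.6] yaw 14.89 tilt 0.1 F [0.3 0.1 0.6] gap 40.8
shift [  0.9  -1.7 101.6]
((np.float64(526.3), np.float64(4.5)), 320, (504, 0, 44, 12)) [735.2  58.6  14. ]
((np.float64(324.5), np.float64(229.5)), 830, (307, 211, 36, 37)) [495.2 173.8  14. ]
((np.float64(607.9), np.float64(231.9)), 606, (584, 220, 50, 21)) [ 568.3 -103.8   14. ]
```

View pics/w1.png

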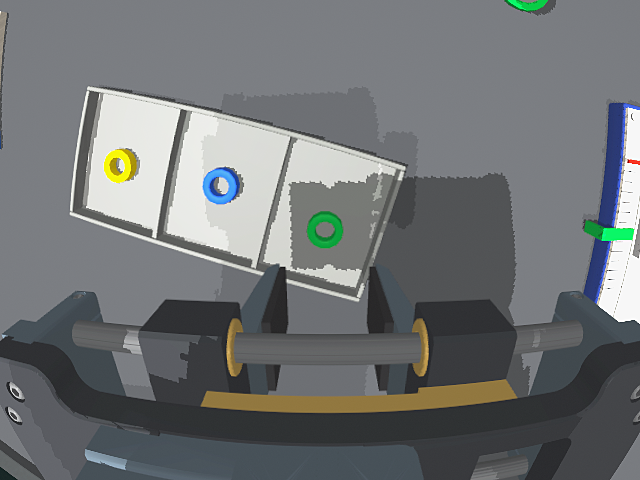

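>>> step_arm(
  steps=[
    [0,0,0,0,0,7,0.1],
    [0,0,30,0,0,7,0.1],
    [0,0,0,0,0,0,0.1],
  ],
)

```text
time_s: 2.9
tool_pos: [495.1, 170.2, 99.4]
eef_rot: [0.0, 1.0, 0.006, -0.001]
wrist_force: [0.1, -0.6, -0.9]
finger_gap: 40.8
```

```bash
python3 - <<'E'
from h import *
from bench import eyes
s=go([495.3,173.5,28]); im=eyes.grab_frame("wrist"); cv2.imwrite("pics/w2.png",im)
cw=eyes.get_calibration("wrist")
for b in blobs(im,*G): print(b, plane(*wray(cw,s,*b[0]),14).round(1))
E
```

```text
t 2.9 tcp [495.1 170.2  99.4] yaw 0.66 tilt 0.06 F [ 0.1 -0.6 -0.9] gap 40.8
shift [ 0.3 -3.3 71.4]
((np.float64(622.2), np.float64(168.4)), 501, (605, 160, 35, 19)) [565.6 -91.4  14. ]
((np.float64(323.0), np.float64(241.2)), 1033, (304, 220, 39, 42)) [495.4 173.5  14. ]
```

View pics/w2.png

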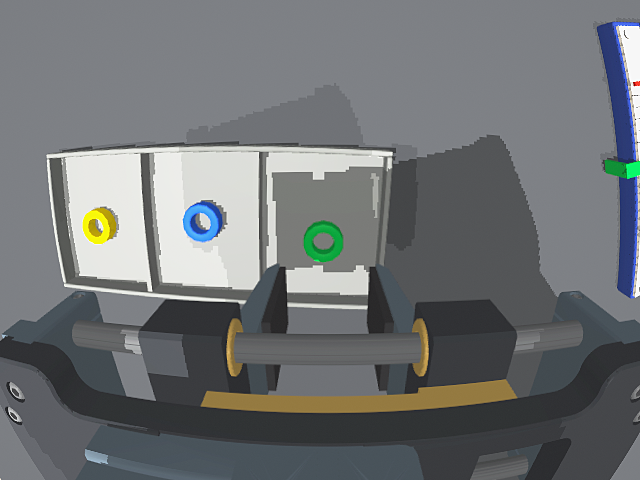

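The core is clear of the walls at (495.4,173.5), in line with the first estimate. Descending and closing.

>>> step_arm(
  steps=[
    [0.3,-3.3,20,0,0,0,0.1],
    [0,0,30,0,0,0,0.1],
    [0,0,20,0,0,0,0.1],
    [0,0,1,0,0,0,0.1],
    [0,0,0,0,0,0,1],
    [0,0,0,0,0,0,1],
    [0,0,0,0,0,0,1],
    [0,0,0,0,0,0,1],
  ],
)

```text
time_s: 3.75
tool_pos: [496.4, 174.7, 29.8]
eef_rot: [-0.0, 1.0, 0.007, 0.001]
wrist_force: [-0.2, -0.3, 0.5]
finger_gap: 12.2
```

```bash
python3 - <<'E'
from h import *
from bench import eyes
s=go([495.3,173.5,28]); im=eyes.grab_frame("wrist"); cv2.imwrite("pics/w3.png",im)
E
```

```text
t 3.75 tcp [496.4 174.7  29.8] yaw 0.85 tilt 0.08 F [-0.2 -0.3  0.5] gap 12.2
shift [-1.1  1.2  1.8]
```

View pics/w3.png

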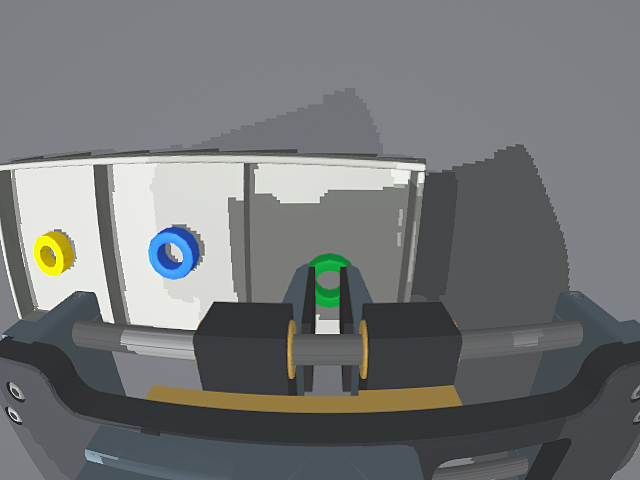

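```bash
python3 - <<'E'
from h import *
from bench import eyes,env
s=env.sense(); cw=eyes.get_calibration("wrist")
im=cv2.imread("pics/w3.png")
for b in blobs(im,*G): print(b)
print("ring top px",[(u,v,plane(*wray(cw,s,u,v),z).round(1)) for u,v,z in((330,253,17),(330,306,4),(330,306,17))])
for p in([495.4,173.5,17],[495.4,173.5,4]): print("expected core px",wproj(cw,s,p))
for dz in(3,22): print("tool tip px",dz, wproj(cw,s,s["tool_pos"]+rot(s["eef_rot"])@np.array([0,0,dz])), wproj(cw,s,s["tool_pos"]+rot(s["eef_rot"])@np.array([16,0,dz])))
cv2.imwrite("pics/w3z.png",cv2.resize(im[230:420,250:420],None,fx=3,fy=3))
t=eyes.grab_frame("scene"); cv2.imwrite("pics/s3z.png",cv2.resize(t[180:310,400:600],None,fx=4,fy=4))
E
```

```text
((np.float64(327.4), np.float64(278.2)), 1055, (309, 253, 42, 55))
ring top px [(330, 253, array([512.9, 173.7,  17. ])), (330, 306, array([474.3, 172.9,   4. ])), (330, 306, array([481. , 173.1,  17. ]))]
expected core px [329.74091729 282.84449646]
expected core px [329.5910333 273.8724911]
tool tip px 3 [327.74459875 288.69513587] [327.7757373  260.29892899]
tool tip px 22 [327.67876345 274.85846084] [327.70444331 248.48085386]
```

View pics/w3z.png

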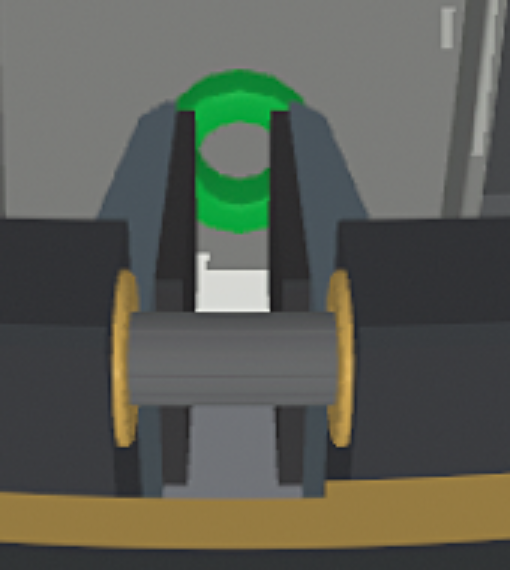

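View pics/s3z.png

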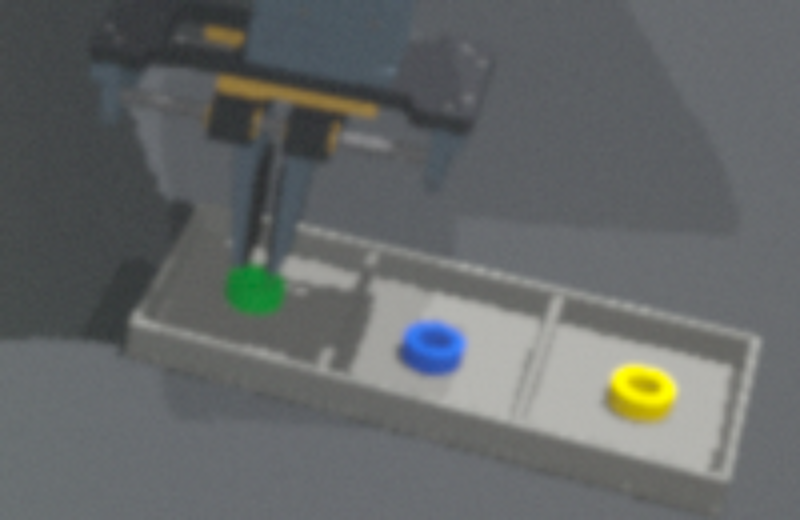

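>>> step_arm(
  steps=[
    [0,0,0,0,0,0,0.1],
    [0,0,0,0,0,0,0.1],
    [0,0,0,0,0,0,0.1],
    [0,0,0,0,0,0,0.1],
  ],
)

```text
time_s: 4.25
tool_pos: [495.8, 174.5, 28.8]
eef_rot: [0.0, 1.0, 0.007, -0.0]
wrist_force: [-0.6, -0.0, 0.2]
finger_gap: 33.0
```

```bash
python3 - <<'E'
from h import *
from bench import eyes,env
s=go([495.3,173.5,28]); cw=eyes.get_calibration("wrist"); cs=eyes.get_calibration("scene")
im=eyes.grab_frame("wrist")
for b in blobs(im,*G): print(b)
t=eyes.grab_frame("scene"); 
R_=rot(s["eef_rot"])
for n,f,ii in(("s",lambda p:proj(cs,p),t),("w",lambda p:wproj(cw,s,p),im)):
    k=ii.copy()
    for x in(-16,16):
        for y in(-20.5,20.5):
            for z,c in((22,(0,0,255)),(3,(255,0,255))):
                u=f(s["tool_pos"]+R_@np.array([x,y,z])); cv2.circle(k,(int(round(u[0])),int(round(u[1]))),1,c,-1); print(n,x,y,z,u.round(1))
    k=k[200:290,410:510] if n=="s" else k[220:350,230:430]
    cv2.imwrite(f"pics/{n}4z.png",cv2.resize(k,None,fx=6 if n=="s" else 4,fy=6 if n=="s" else 4,interpolation=cv2.INTER_NEAREST))
E
```

```text
t 4.25 tcp [495.8 174.5  28.8] yaw 0.84 tilt 0.01 F [-0.6 -0.   0.2] gap 33.0
shift [-0.6  1.   0.8]
((np.float64(329.3), np.float64(280.0)), 1901, (303, 253, 53, 55))
s -16 -20.5 22 [475.7 252.2]
s -16 -20.5 3 [476.9 244.6]
s -16 20.5 22 [456.  247.7]
s -16 20.5 3 [457.  240.1]
s 16 -20.5 22 [472.3 260.7]
s 16 -20.5 3 [473.5 253. ]
s 16 20.5 22 [452.2 256. ]
s 16 20.5 3 [453.2 248.4]
w -16 -20.5 22 [293.  299.6]
w -16 -20.5 3 [290.2 315. ]
w -16 20.5 22 [362.3 299.6]
w -16 20.5 3 [365.3 315. ]
w 16 -20.5 22 [291.2 248.4]
w 16 -20.5 3 [287.9 260.2]
w 16 20.5 22 [364.2 248.5]
w 16 20.5 3 [367.7 260.2]
```

View pics/s4z.png

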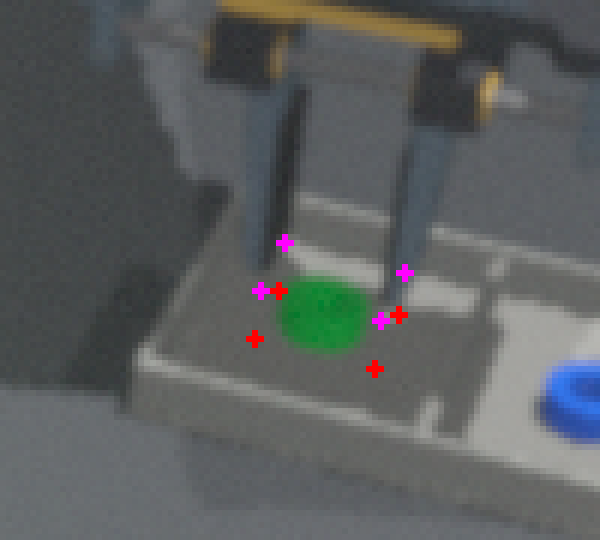

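View pics/w4z.png

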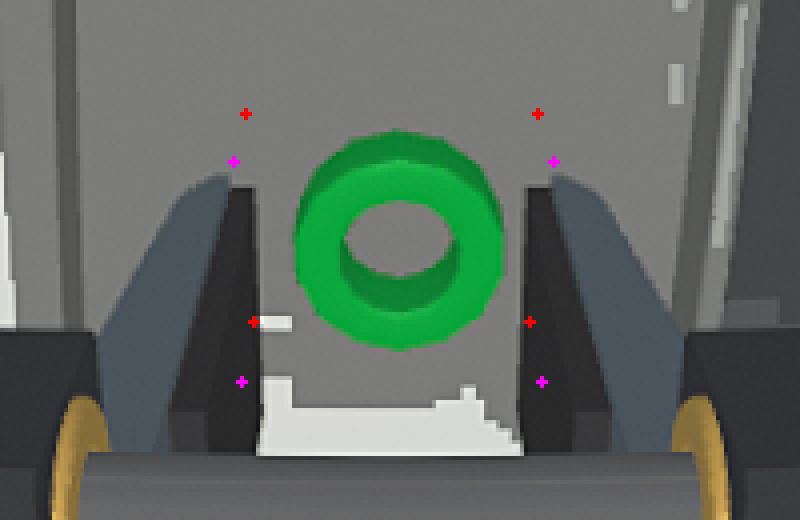

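Both views show the fingertips about 20 mm higher than the stated 22 mm ahead of the TCP, so the tips sit almost level with it (wrist rows ~267, scene ~7 px too high). The jaws closed above the core, which hasn't moved. I'll go lower in small steps and watch the force.

>>> step_arm(
  steps=[
    [-0.5,1,5,0,0,0,0.1],
    [0,0,5,0,0,0,0.1],
    [0,0,3,0,0,0,0.1],
    [0,0,0,0,0,0,0.1],
  ],
)

```text
time_s: 4.75
tool_pos: [495.0, 173.4, 15.2]
eef_rot: [0.0, 1.0, 0.007, -0.001]
wrist_force: [-0.1, 0.3, -0.3]
finger_gap: 40.9
```

```bash
python3 - <<'E'
from h import *
from bench import eyes,env
s=go([495.3,173.5,28]); cw=eyes.get_calibration("wrist"); cs=eyes.get_calibration("scene")
im=eyes.grab_frame("wrist");t=eyes.grab_frame("scene")
a=cv2.resize(t[200:290,410:510],(600,540),interpolation=cv2.INTER_NEAREST)[:, :400]
b=cv2.resize(im[220:355,230:430],(800,540))[:,200:600]
cv2.imwrite("pics/5.png",np.hstack([a,b]))
E
```

```text
t 4.75 tcp [495.  173.4  15.2] yaw 0.83 tilt 0.06 F [-0.1  0.3 -0.3] gap 40.9
shift [  0.3  -0.1 -12.8]
```

View pics/5.png

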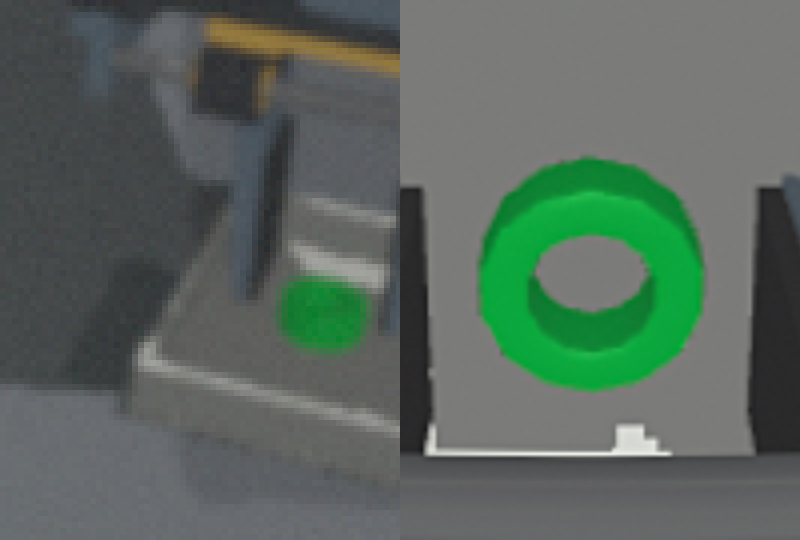

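>>> step_arm(
  steps=[
    [0,0,4,0,0,0,0.1],
    [0,0,4,0,0,0,0.1],
    [0,0,2,0,0,0,0.1],
    [0,0,0,0,0,0,0.1],
  ],
)

```text
time_s: 5.25
tool_pos: [495.1, 173.4, 5.5]
eef_rot: [0.0, 1.0, 0.007, -0.0]
wrist_force: [0.5, 0.3, -1.1]
finger_gap: 41.2
```

```bash
python3 - <<'E'
from h import *
from bench import eyes,env
s=go([495.3,173.5,28]); cw=eyes.get_calibration("wrist"); cs=eyes.get_calibration("scene")
im=eyes.grab_frame("wrist");t=eyes.grab_frame("scene")
a=cv2.resize(t[200:290,410:510],(600,540),interpolation=cv2.INTER_NEAREST)[:, :400]
b=cv2.resize(im[220:355,230:430],(800,540))[:,200:600]
cv2.imwrite("pics/6.png",np.hstack([a,b]))
E
```

```text
t 5.25 tcp [495.1 173.4   5.5] yaw 0.83 tilt 0.03 F [ 0.5  0.3 -1.1] gap 41.2
shift [  0.2  -0.1 -22.5]
```

View pics/6.png

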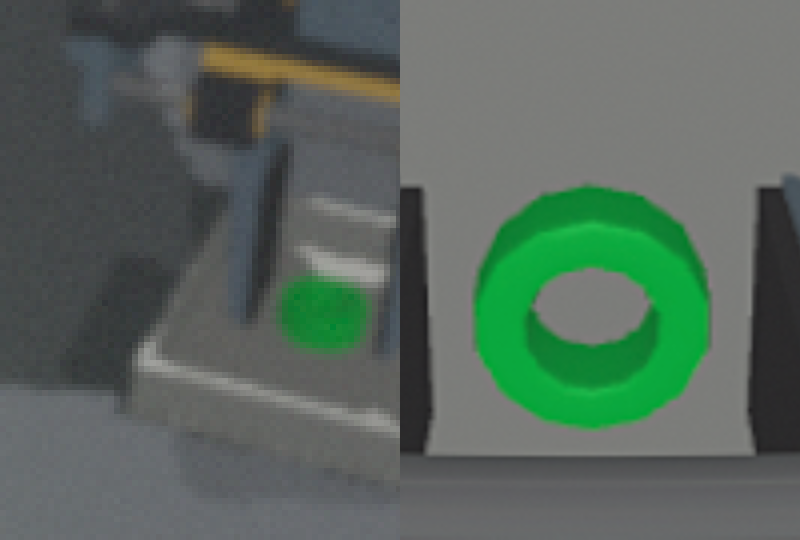

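>>> step_arm(
  steps=[
    [0,0,3,0,0,0,0.1],
    [0,0,2,0,0,0,0.1],
    [0,0,0,0,0,0,0.1],
  ],
)

```text
time_s: 5.65
tool_pos: [495.2, 173.5, 0.5]
eef_rot: [0.0, 1.0, 0.007, -0.0]
wrist_force: [-0.3, -0.2, 0.0]
finger_gap: 41.2
```

```bash
python3 - <<'E'
from h import *
s=go([495.3,173.5,28])
E
```

```text
t 5.65 tcp [495.2 173.5   0.5] yaw 0.83 tilt 0.02 F [-0.3 -0.2  0. ] gap 41.2
shift [  0.1  -0.  -27.5]
```

No contact with the floor. Closing.

>>> step_arm(
  steps=[
    [0,0,0,0,0,0,1],
    [0,0,0,0,0,0,1],
    [0,0,0,0,0,0,1],
    [0,0,0,0,0,0,1],
    [0,0,0,0,0,0,1],
  ],
)

```text
time_s: 6.15
tool_pos: [495.4, 173.5, 0.9]
eef_rot: [-0.0, 1.0, 0.007, 0.0]
wrist_force: [-0.5, 0.7, -0.6]
finger_gap: 28.9
```

```bash
python3 - <<'E'
from h import *
from bench import eyes,env
s=go([495.3,173.5,28])
im=eyes.grab_frame("wrist");t=eyes.grab_frame("scene")
a=cv2.resize(t[200:290,410:510],(600,540),interpolation=cv2.INTER_NEAREST)[:, :400]
b=cv2.resize(im[220:355,230:430],(800,540))[:,200:600]
cv2.imwrite("pics/7.png",np.hstack([a,b]))
E
```

```text
t 6.15 tcp [495.4 173.5   0.9] yaw 0.83 tilt 0.0 F [-0.5  0.7 -0.6] gap 28.9
shift [ -0.1   0.  -27.1]
```

View pics/7.png

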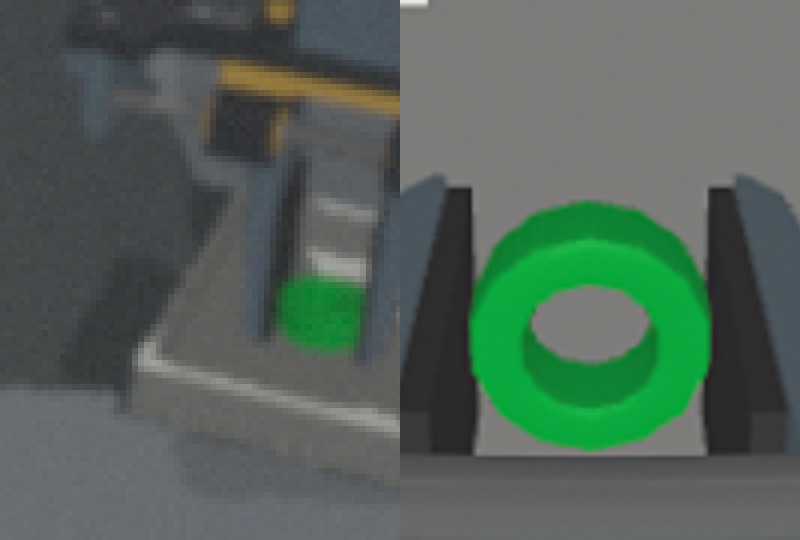

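Gripped: the gap is 28.9 on the 30 mm core, which is centred in the pads. Lifting and carrying it over the post.

>>> step_arm(
  steps=[
    [0,0,-30,0,0,0,1],
    [0,0,-45,0,0,-7,1],
    [0,0,-45,0,0,-7,1],
    [9.2,42.3,0,0,0,0,1],
    [9.2,42.3,0,0,0,0,1],
    [9.2,42.3,0,0,0,0,1],
    [9.2,42.3,0,0,0,0,1],
    [9.2,42.3,0,0,0,0,1],
    [9.2,42.3,0,0,0,0,1],
    [9.2,42.3,0,0,0,0,1],
  ],
)

```text
time_s: 7.25
tool_pos: [633.9, -98.0, 120.8]
eef_rot: [-0.0, 0.992, 0.129, -0.0]
wrist_force: [-0.1, 1.2, 0.2]
finger_gap: 28.4
```

>>> step_arm(
  steps=[
    [9.2,42.3,0,0,0,0,1],
    [0,0,0,0,0,0,1],
    [0,0,0,0,0,0,1],
  ],
)

```text
time_s: 7.55
tool_pos: [652.9, -135.4, 120.4]
eef_rot: [-0.0, 0.992, 0.128, -0.0]
wrist_force: [-0.2, 0.5, -0.7]
finger_gap: 29.0
```

```bash
python3 - <<'E'
from h import *
from bench import eyes,env
s=go([653.2,-134.6,100]); cw=eyes.get_calibration("wrist")
im=eyes.grab_frame("wrist");t=eyes.grab_frame("scene")
cv2.imwrite("pics/w8.png",im); cv2.imwrite("pics/s8.png",cv2.resize(t[130:290,230:380],None,fx=4,fy=4))
for k,c in dict(G=G,RED=RED,Y=Y).items():
    for b in blobs(im,*c): print(k,b)
E
```

```text
t 7.55 tcp [ 652.9 -135.4  120.4] yaw 14.75 tilt 0.04 F [-0.2  0.5 -0.7] gap 29.0
shift [ 0.5 -0.7 20.4]
G ((np.float64(524.9), np.float64(31.3)), 3713, (487, 0, 78, 69))
G ((np.float64(116.6), np.float64(47.3)), 4531, (75, 6, 91, 81))
G ((np.float64(327.1), np.float64(301.5)), 2486, (297, 271, 61, 62))
G ((np.float64(241.2), np.float64(301.2)), 13, (239, 300, 5, 3))
RED ((np.float64(267.3), np.float64(241.6)), 297, (243, 239, 50, 7))
Y ((np.float64(327.1), np.float64(174.6)), 1467, (290, 165, 75, 20))
Y ((np.float64(327.2), np.float64(246.0)), 161, (321, 238, 13, 17))
Y ((np.float64(256.5), np.float64(348.5)), 434, (251, 319, 14, 59))
Y ((np.float64(397.7), np.float64(348.7)), 440, (390, 320, 14, 58))
Y ((np.float64(344.2), np.float64(400.0)), 5489, (177, 382, 318, 31))
```

View pics/w8.png

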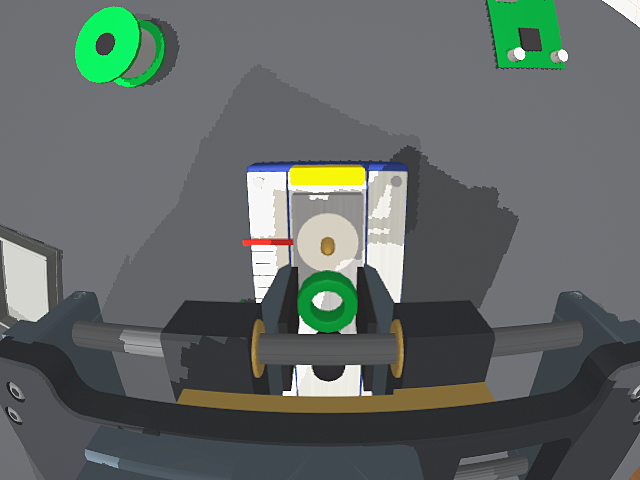

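View pics/s8.png

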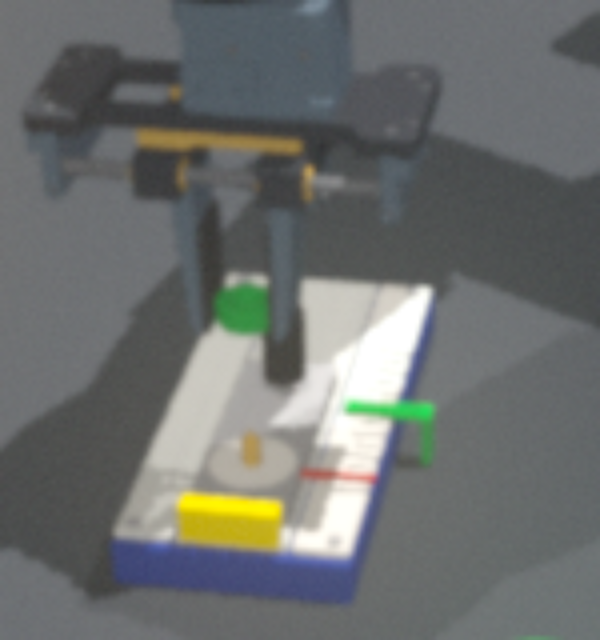

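```bash
python3 - <<'E'
from h import *
from bench import eyes,env
s=env.sense(); cw=eyes.get_calibration("wrist"); Rt=rot(s["eef_rot"])
W=lambda u,v,z: plane(*wray(cw,s,u,v),z).round(1)
im=cv2.imread("pics/w8.png")
print("post mid",W(327.2,246,51),"top",W(327,250,60))
# expected
for z in(42,60): print("proj post",z,wproj(cw,s,[653.2,-134.6,z]))
print("ptr",W(267.3,241.6,36))
# disc outline points: left,right,top,bottom
hsv=cv2.cvtColor(im,cv2.COLOR_BGR2HSV)
print(hsv[230,300:356:4].tolist(), hsv[205,320:336:5].tolist())
cv2.imwrite("pics/w8z.png",cv2.resize(im[190:340,250:400],None,fx=4,fy=4,interpolation=cv2.INTER_NEAREST))
zc=s["tool_pos"][2]+3.1
print("core top mid using blob",W(327.1,301.5,zc+8))
for z in (0,13): print("core proj if centred",wproj(cw,s,s["tool_pos"]+Rt@np.array([0,0,-3.1-z])))
E
```

```text
post mid [ 654.2 -133.2   51. ] top [ 654.3 -133.    60. ]
proj post 42 [328.79669885 243.81861877]
proj post 60 [328.90672067 252.05587315]
ptr [641.3 -90.7  36. ]
[[22, 24, 206], [21, 25, 214], [21, 25, 214], [21, 25, 214], [21, 25, 214], [21, 25, 214], [21, 24, 214], [23, 24, 213], [21, 25, 214], [21, 24, 213], [21, 25, 214], [23, 24, 213], [20, 25, 214], [21, 24, 214]] [[8, 7, 147], [0, 2, 142], [10, 5, 145], [30, 4, 145]]
core top mid using blob [ 652.  -133.7  131.6]
core proj if centred [327.92350061 293.84470939]
core proj if centred [327.98680971 305.47240849]
```

View pics/w8z.png

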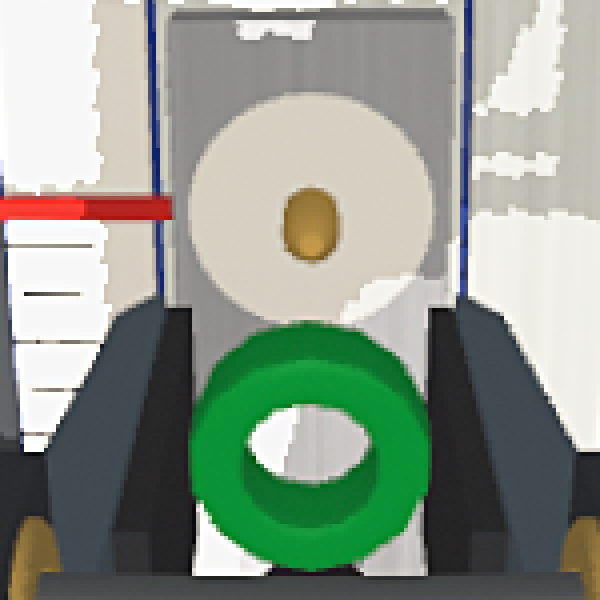

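```bash
python3 - <<'E'
from h import *
from bench import eyes
cw=eyes.get_calibration("wrist")
s0=dict(tool_pos=np.zeros(3),eef_rot=np.array([1.,0,0,0]))
T=lambda u,v,z: plane(*wray(cw,s0,u,v),z).round(2)
z=120.5
cv=lambda zx,zy:(250+zx/4-.4,190+zy/4-.4)
for n,p,h in(("core far",(310,360),-16.1),("core near",(310,570),-16.1),("core L",(190,455),-16.1),("core R",(431,455),-16.1),
  ("core bottom far",(310,320),-3.1),
  ("hole top far",(310,404+0),-16.1),("hole top near",(310,527),-16.1),
  ("disc far",(310,92),z-42),("disc L",(188,212),z-42),("disc R",(433,212),z-42),
  ("post foot far",(311,187),z-42),("post top near",(311,263),z-60),("post shoulder near",(311,263),z-55),("post L",(283,225),z-53),("post R",(340,225),z-53)):
    print(n,T(*cv(*p),h))
E
```

```text
core far [ 13.59  -0.43 -16.1 ]
core near [-15.05  -0.42 -16.1 ]
core L [  1.07 -14.82 -16.1 ]
core R [  1.08  14.09 -16.1 ]
core bottom far [13.41 -0.43 -3.1 ]
hole top far [  7.92  -0.43 -16.1 ]
hole top near [ -8.83  -0.42 -16.1 ]
disc far [23.61 -0.41 78.5 ]
disc L [  1.55 -22.31  78.5 ]
disc R [ 1.56 21.7  78.5 ]
post foot far [ 6.24 -0.22 78.5 ]
post top near [-1.72 -0.23 60.5 ]
post shoulder near [-3.51 -0.23 65.5 ]
post L [ 2.72 -5.04 67.5 ]
post R [ 2.72  4.76 67.5 ]
```

>>> step_arm(
  steps=[
    [1.9,0.2,25,0,0,0,1],
    [0,0,25,0,0,0,1],
    [0,0,0,0,0,0,1],
    [0,0,0,0,0,0,1],
  ],
)

```text
time_s: 8.05
tool_pos: [654.7, -133.6, 71.1]
eef_rot: [-0.0, 0.992, 0.13, -0.0]
wrist_force: [0.6, -0.6, 0.1]
finger_gap: 28.9
```

```bash
python3 - <<'E'
from h import *
from bench import eyes,env
s=go([653.2,-134.6,40]); 
im=eyes.grab_frame("wrist");t=eyes.grab_frame("scene")
a=cv2.resize(t[190:290,250:350],None,fx=4,fy=4)
b=cv2.resize(im[190:340,250:400],None,fx=4,fy=4,interpolation=cv2.INTER_NEAREST)[:,100:500]
cv2.imwrite("pics/9.png",np.hstack([np.vstack([a,np.zeros((200,400,3),np.uint8)]),b]))
E
```

```text
t 8.05 tcp [ 654.7 -133.6   71.1] yaw 14.89 tilt 0.05 F [ 0.6 -0.6  0.1] gap 28.9
shift [-1.7  0.6 31.1]
```

View pics/9.png

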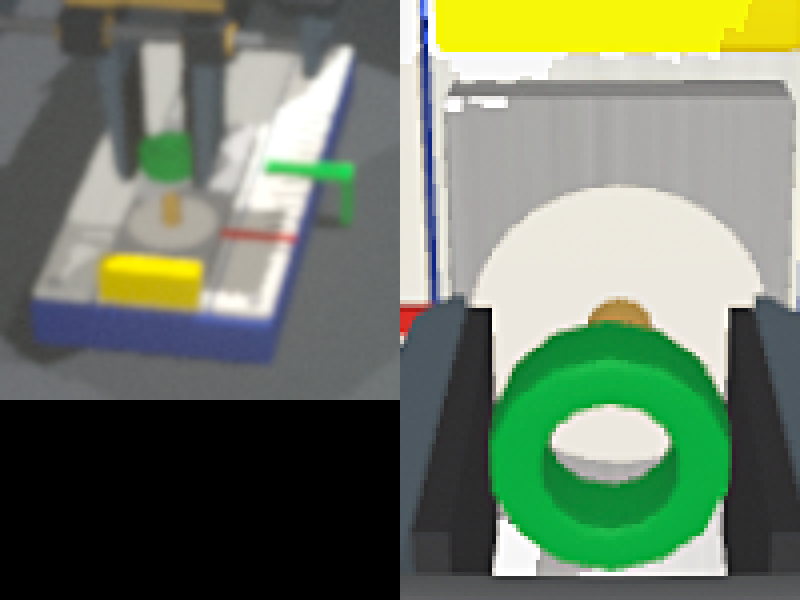

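```bash
python3 - <<'E'
from h import *
from bench import eyes
cw=eyes.get_calibration("wrist")
s0=dict(tool_pos=np.zeros(3),eef_rot=np.array([1.,0,0,0]))
T=lambda u,v,z: plane(*wray(cw,s0,u,v),z).round(2)
z=70.5
cv=lambda zx,zy:(250+(zx-300)/4-.4,190+zy/4-.4)
for n,p,h in(("core far",(610,360),-16.1),("core near",(610,570),-16.1),("core L",(490,455),-16.1),("core R",(731,455),-16.1),
  ("disc far",(620,184),z-42),("disc L",(474,300),z-42),("disc R",(766,300),z-42),
  ("post foot far",(620,299),z-42),("post L",(588,322),z-44),("post R",(653,322),z-44)):
    print(n,T(*cv(*p),h))
E
```

```text
core far [ 13.59  -0.43 -16.1 ]
core near [-15.05  -0.42 -16.1 ]
core L [  1.07 -14.82 -16.1 ]
core R [  1.08  14.09 -16.1 ]
disc far [21.69  1.01 28.5 ]
disc L [  3.87 -20.44  28.5 ]
disc R [ 3.87 22.58 28.5 ]
post foot far [ 4.08  1.06 28.5 ]
post L [ 1.24 -3.63 26.5 ]
post R [ 1.24  5.88 26.5 ]
```

Post vs core: 1.5 mm off laterally, within 0.5 mm along the slide. Correcting and lowering.

>>> step_arm(
  steps=[
    [0,1.5,5,0,0,0,1],
    [0,0,5,0,0,0,1],
    [0,0,7,0,0,0,1],
    [0,0,7,0,0,0,1],
    [0,0,6,0,0,0,1],
    [0,0,0,0,0,0,1],
  ],
)

```text
time_s: 8.75
tool_pos: [654.7, -135.8, 39.6]
eef_rot: [-0.0, 0.992, 0.129, -0.001]
wrist_force: [0.2, -0.5, -0.5]
finger_gap: 29.0
```

```bash
python3 - <<'E'
from h import *
from bench import eyes,env
s=go([653.2,-134.6,39]); 
im=eyes.grab_frame("wrist");t=eyes.grab_frame("scene")
a=cv2.resize(t[190:290,250:350],None,fx=4,fy=4)
b=cv2.resize(im[190:340,250:400],None,fx=4,fy=4,interpolation=cv2.INTER_NEAREST)[:,100:500]
cv2.imwrite("pics/10.png",np.hstack([np.vstack([a,np.zeros((200,400,3),np.uint8)]),b]))
E
```

```text
t 8.75 tcp [ 654.7 -135.8   39.6] yaw 14.83 tilt 0.1 F [ 0.2 -0.5 -0.5] gap 29.0
shift [-1.2 -1.5  0.6]
```

View pics/10.png

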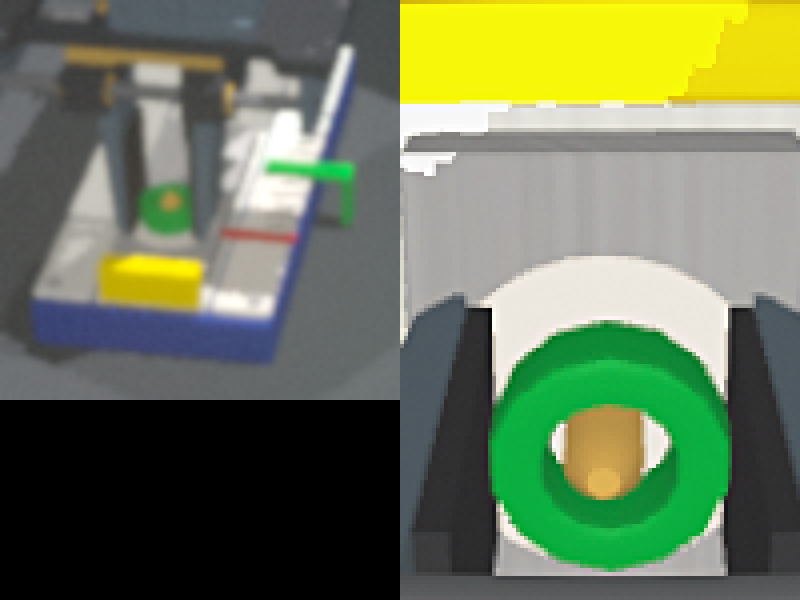

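The post passes through the hole. Releasing, then rising straight up.

>>> step_arm(
  steps=[
    [0,0,0.5,0,0,0,1],
    [0,0,0,0,0,0,0.1],
    [0,0,0,0,0,0,0.1],
    [0,0,0,0,0,0,0.1],
    [0,0,-15,0,0,0,0.1],
    [0,0,-30,0,0,0,0.1],
    [0,0,-40,0,0,0,0.1],
    [0,0,0,0,0,0,0.1],
    [0,0,0,0,0,0,0.1],
  ],
)

```text
time_s: 9.75
tool_pos: [656.1, -136.1, 127.2]
eef_rot: [0.0, 0.992, 0.129, 0.001]
wrist_force: [-0.1, -0.5, 0.5]
finger_gap: 41.1
```

```bash
python3 - <<'E'
from h import *
from bench import eyes,env
s=go([653.2,-134.6,39]); 
im=eyes.grab_frame("wrist");t=eyes.grab_frame("scene")
cv2.imwrite("pics/w11.png",im)
a=cv2.resize(t[190:290,250:350],None,fx=4,fy=4)
b=cv2.resize(im[150:300,250:400],None,fx=4,fy=4,interpolation=cv2.INTER_NEAREST)[:,:400]
cv2.imwrite("pics/11.png",np.hstack([np.vstack([a,np.zeros((200,400,3),np.uint8)]),b]))
E
```

```text
t 9.75 tcp [ 656.1 -136.1  127.2] yaw 14.84 tilt 0.15 F [-0.1 -0.5  0.5] gap 41.1
shift [-2.7 -2.3 88.2]
```

View pics/11.png

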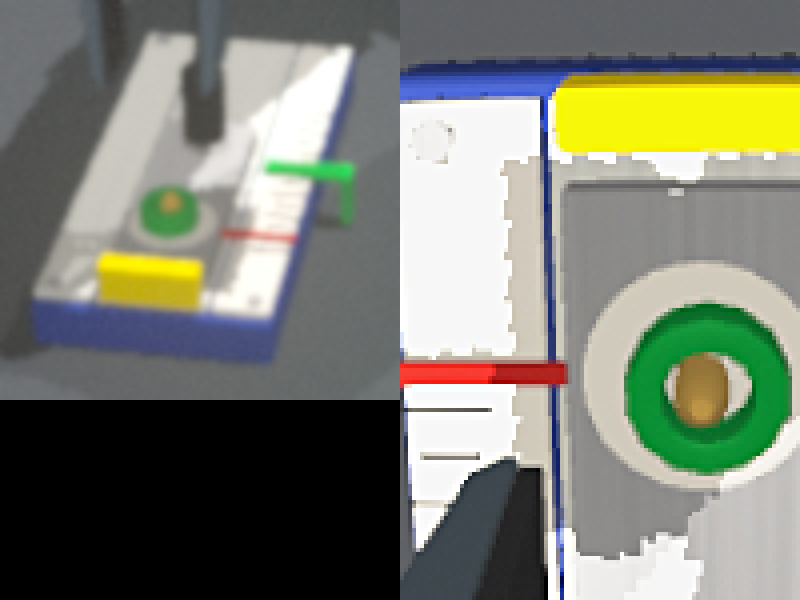

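View pics/w11.png

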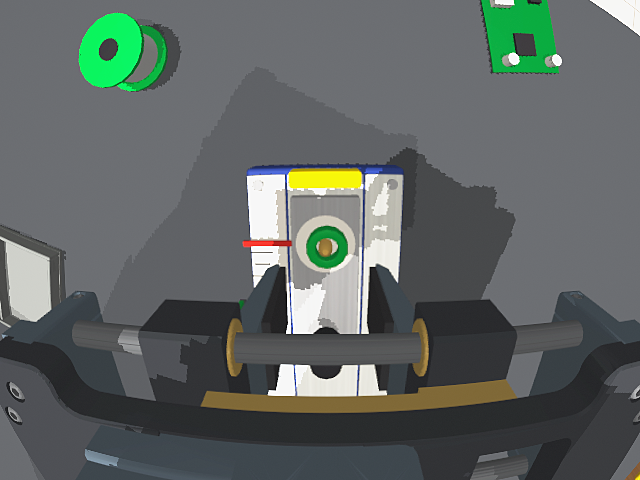

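```bash
python3 - <<'E'
from h import *
s=go([576.5,-156,127]); print(s["joint_pos"].round(2))
from bench import eyes
cw=eyes.get_calibration("wrist")
W=lambda u,v,z: plane(*wray(cw,s,u,v),z).round(1)
print("handle base/top guess",W(326,372,50),wproj(cw,s,[576.5,-156,84]),wproj(cw,s,[576.5,-156,42]))
E
```

```text
t 9.85 tcp [ 654.9 -135.8  125. ] yaw 14.84 tilt 0.04 F [-0.5  0.1 -0.3] gap 40.9
shift [-81.   -0.5  -1.9]
[-0.24  0.44  1.83 -0.    0.87  1.07]
handle base/top guess [ 547.6 -162.9   50. ] [326.88440716 368.27993032] [326.91207845 337.46703152]
```

>>> step_arm(
  steps=[
    [-40,0,0,0,0,0,-0.3],
    [-41,-0.5,0,0,0,0,-0.3],
    [0,0,0,0,0,-8.2,-0.3],
    [0,0,0,0,0,-8.2,-0.3],
    [0,0,0,0,0,-8.2,-0.3],
    [0,0,0,0,0,-8.2,-0.3],
    [0,0,0,0,0,-8.2,-0.3],
    [0,0,0,0,0,-8.2,-0.3],
    [0,0,0,0,0,-8.2,-0.3],
    [0,0,0,0,0,-8.2,-0.3],
  ],
)

```text
time_s: 10.85
tool_pos: [576.2, -155.9, 124.2]
eef_rot: [-0.001, 0.762, 0.648, -0.001]
wrist_force: [0.0, 0.3, -0.2]
finger_gap: 59.2
```

>>> step_arm(
  steps=[
    [0,0,0,0,0,-8.2,-0.3],
    [0,0,0,0,0,-8.2,-0.3],
    [0,0,0,0,0,-8,-0.3],
    [0,0,0,0,0,0,-0.3],
    [0,0,0,0,0,0,-0.3],
  ],
)

```text
time_s: 11.35
tool_pos: [576.5, -156.0, 124.6]
eef_rot: [-0.001, 0.612, 0.791, -0.0]
wrist_force: [-0.0, -0.1, 0.1]
finger_gap: 59.3
```

```bash
python3 - <<'E'
from h import *
from bench import eyes,env
s=go([576.5,-156,50]); cw=eyes.get_calibration("wrist")
im=eyes.grab_frame("wrist")
cv2.imwrite("pics/w12.png",im)
W=lambda u,v,z: plane(*wray(cw,s,u,v),z).round(1)
for k,c in dict(G=G,RED=RED).items():
    for b in blobs(im,*c,amin=40): print(k,b,W(*b[0],31),W(*b[0],36))
E
```

```text
t 11.35 tcp [ 576.5 -156.   124.6] yaw 104.59 tilt 0.07 F [-0.  -0.1  0.1] gap 59.3
shift [-0.   0.1 74.6]
G ((np.float64(601.4), np.float64(56.4)), 3215, (557, 21, 80, 71)) [764.3  64.1  31. ] [760.4  61.5  36. ]
G ((np.float64(339.5), np.float64(163.7)), 1076, (331, 133, 18, 64)) [570.4 -98.4  31. ] [570.1 -98.   36. ]
G ((np.float64(437.9), np.float64(246.9)), 1017, (418, 227, 41, 41)) [ 661.9 -140.    31. ] [ 660.  -138.8   36. ]
RED ((np.float64(437.9), np.float64(184.5)), 280, (434, 160, 8, 50)) [645.8 -93.3  31. ] [644.1 -93.   36. ]
```

View pics/w12.png

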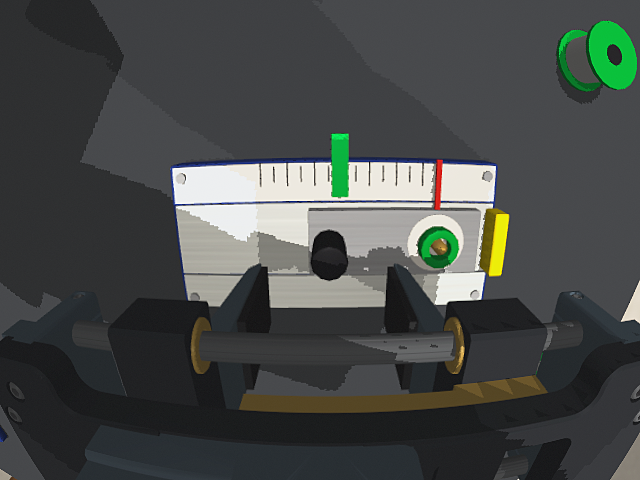

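The core sits flat and centred on the post. The handle (329,255) is between the open jaws, and the pointer is 73 mm from the mark. Lowering onto the handle and closing.

>>> step_arm(
  steps=[
    [0,1,20,0,0,0,-0.3],
    [0,0,25,0,0,0,-0.3],
    [0,0,20,0,0,0,-0.3],
    [0,0,10,0,0,0,-0.3],
    [0,0,0,0,0,0,1],
    [0,0,0,0,0,0,1],
    [0,0,0,0,0,0,1],
    [0,0,0,0,0,0,1],
    [0,0,0,0,0,0,1],
    [0,0,0,0,0,0,1],
  ],
)

```text
time_s: 12.4
tool_pos: [577.8, -156.2, 51.0]
eef_rot: [-0.0, 0.61, 0.793, -0.0]
wrist_force: [-5.2, -2.3, 8.0]
finger_gap: 23.3
```

```bash
python3 - <<'E'
from h import *
from bench import eyes,env
s=go([576.5,-156,50]); cw=eyes.get_calibration("wrist")
im=eyes.grab_frame("wrist")
cv2.imwrite("pics/w13.png",im)
W=lambda u,v,z: plane(*wray(cw,s,u,v),z).round(1)
for k,c in dict(G=G,RED=RED).items():
    for b in blobs(im,*c,amin=40): print(k,b,W(*b[0],31),W(*b[0],36))
E
```

```text
t 12.4 tcp [ 577.8 -156.2   51. ] yaw 104.84 tilt 0.03 F [-5.2 -2.3  8. ] gap 23.3
shift [ 0.5 -1.2  1. ]
G ((np.float64(620.7), np.float64(48.9)), 930, (607, 15, 33, 74)) [723.5  40.4  31. ] [719.3  37.4  36. ]
G ((np.float64(342.2), np.float64(176.2)), 2009, (331, 134, 24, 88)) [570.4 -98.4  31. ] [570.1 -97.8  36. ]
G ((np.float64(472.5), np.float64(285.8)), 1720, (445, 261, 54, 55)) [ 664.7 -140.1   31. ] [ 662.  -138.5   36. ]
RED ((np.float64(474.6), np.float64(204.9)), 478, (468, 172, 13, 67)) [647.1 -93.1  31. ] [644.8 -92.6  36. ]
```

View pics/w13.png

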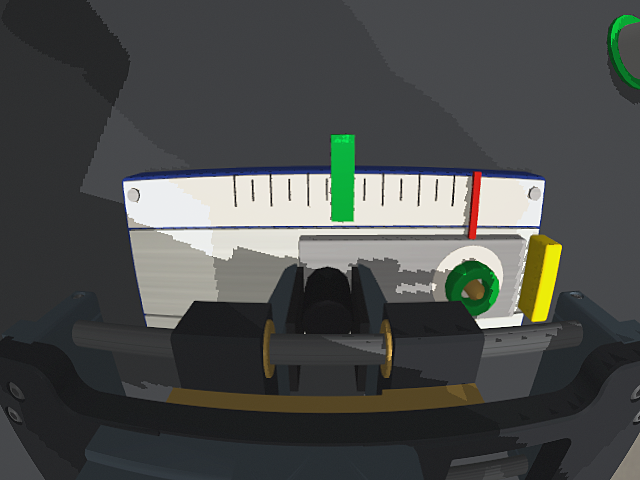

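>>> step_arm(
  steps=[
    [0,-2,-1,0,0,0,1],
    [0,-4,-0.5,0,0,0,1],
    [0,-6,0,0,0,0,1],
    [0,-6,0,0,0,0,1],
    [0,-6,0,0,0,0,1],
    [0,-6,0,0,0,0,1],
  ],
)

```text
time_s: 13.05
tool_pos: [549.1, -163.8, 51.2]
eef_rot: [0.001, 0.61, 0.792, 0.0]
wrist_force: [10.8, -4.2, -22.4]
finger_gap: 23.9
```

```bash
python3 - <<'E'
from h import *
from bench import eyes,env
s=go([576.5,-156,50]); cw=eyes.get_calibration("wrist")
im=eyes.grab_frame("wrist")
cv2.imwrite("pics/w14.png",im)
W=lambda u,v,z: plane(*wray(cw,s,u,v),z).round(1)
m=0
for k,c in dict(G=G,RED=RED).items():
    for b in blobs(im,*c,amin=40): print(k,b,W(*b[0],31),W(*b[0],36))
E
```

```text
t 13.05 tcp [ 549.1 -163.8   51.2] yaw 104.83 tilt 0.08 F [ 10.8  -4.2 -22.4] gap 23.9
shift [ 0.6 28.5  1.2]
G ((np.float64(636.6), np.float64(51.8)), 243, (633, 29, 7, 50)) [711.   39.2  31. ] [706.3  36.   36. ]
G ((np.float64(397.6), np.float64(176.0)), 1983, (381, 135, 31, 86)) [570.4 -98.   31. ] [569.3 -97.7  36. ]
G ((np.float64(472.5), np.float64(285.7)), 1713, (445, 261, 54, 55)) [ 636.2 -147.9   31. ] [ 633.4 -146.2   36. ]
RED ((np.float64(474.4), np.float64(205.1)), 483, (468, 172, 13, 67)) [ 618.5 -101.    31. ] [ 616.2 -100.5   36. ]
```

View pics/w14.png

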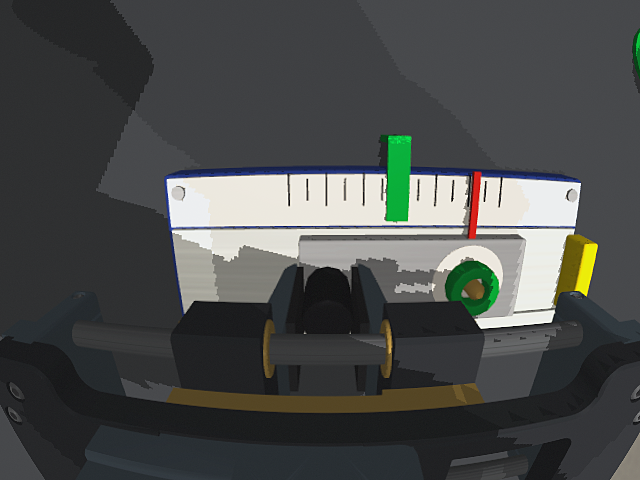

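>>> step_arm(
  steps=[
    [0,-6,0.5,0,0,0,1],
    [0,-6,0.5,0,0,0,1],
    [0,-6,0,0,0,0,1],
    [0,-6,0,0,0,0,1],
    [0,-6,0,0,0,0,1],
    [0,-6,0,0,0,0,1],
    [0,-4,0,0,0,0,1],
    [0,-3,0,0,0,0,1],
    [0,0,0,0,0,0,1],
    [0,0,0,0,0,0,1],
  ],
)

```text
time_s: 14.1
tool_pos: [508.8, -174.8, 51.1]
eef_rot: [0.002, 0.61, 0.792, 0.001]
wrist_force: [12.2, 1.3, -12.6]
finger_gap: 23.4
```

```bash
python3 - <<'E'
from h import *
from bench import eyes,env
s=go([576.5,-156,50]); cw=eyes.get_calibration("wrist"); ct=eyes.get_calibration("top")
im=eyes.grab_frame("wrist"); t=eyes.grab_frame("top"); sc=eyes.grab_frame("scene")
cv2.imwrite("pics/w15.png",im)
W=lambda u,v,z: plane(*wray(cw,s,u,v),z).round(1)
for k,c in dict(G=G,RED=RED).items():
    for b in blobs(im,*c,amin=20): print(k,b,W(*b[0],31),W(*b[0],36))
for b in blobs(t,*RED)+blobs(t,*G): print("top",b)
cv2.imwrite("pics/15.png",np.hstack([cv2.resize(t[230:300,300:370],(400,400),interpolation=cv2.INTER_NEAREST),cv2.resize(sc[195:275,270:350],(400,400),interpolation=cv2.INTER_NEAREST)]))
E
```

```text
t 14.1 tcp [ 508.8 -174.8   51.1] yaw 104.81 tilt 0.19 F [ 12.2   1.3 -12.6] gap 23.4
shift [ 0.9 70.3  1.3]
G ((np.float64(468.1), np.float64(169.4)), 1297, (447, 137, 37, 85)) [567.7 -93.9  31. ] [565.6 -94.   36. ]
G ((np.float64(480.5), np.float64(184.5)), 21, (480, 175, 2, 20)) [577.9 -99.7  31. ] [575.5 -99.6  36. ]
G ((np.float64(478.3), np.float64(211.3)), 23, (477, 201, 3, 20)) [ 581.9 -114.7   31. ] [ 579.5 -114.2   36. ]
G ((np.float64(472.4), np.float64(285.5)), 1721, (445, 261, 54, 55)) [ 595.9 -158.8   31. ] [ 593.1 -157.1   36. ]
RED ((np.float64(474.2), np.float64(206.2)), 446, (468, 172, 13, 67)) [ 578.4 -112.6   31. ] [ 576.  -112.2   36. ]
top ((np.float64(338.8), np.float64(266.2)), 14, (333, 264, 11, 5))
top ((np.float64(392.1), np.float64(135.6)), 938, (371, 114, 44, 46))
top ((np.float64(253.1), np.float64(182.4)), 700, (239, 167, 29, 33))
top ((np.float64(326.6), np.float64(270.3)), 97, (318, 265, 23, 12))
```

View pics/w15.png

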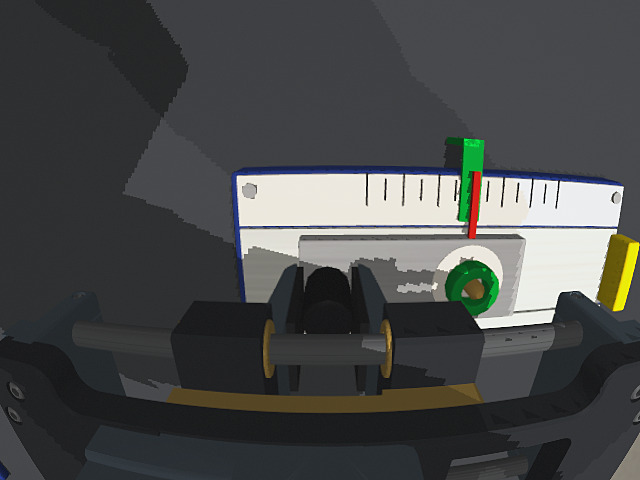

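View pics/15.png

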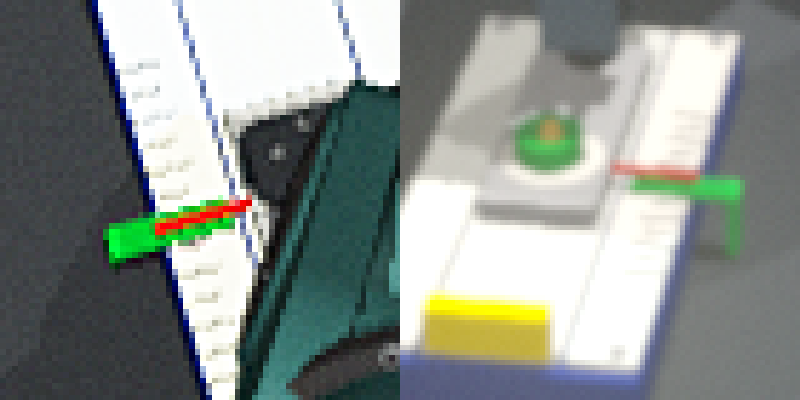

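```bash
python3 - <<'E'
from h import *
from bench import eyes
ct=eyes.get_calibration("top"); cs=eyes.get_calibration("scene")
a=np.radians(14.8); ex=np.array([np.cos(a),np.sin(a),0]); ey=np.array([-np.sin(a),np.cos(a),0])
f=lambda c,u,v,z:(lambda p:(round(p@ex,1),round(p@ey,1)))(plane(*ray(c,u,v),z))
# panels: top zoom 400/70, scene 400/80
tz=lambda x,y:(300+x*70/400-.5,230+y*70/400-.5); sz=lambda x,y:(270+(x-400)*80/400-.5,195+y*80/400-.5)
for z in(31,34,37,40,43):
    print(z,"ptr top",f(ct,*tz(157,230),z),f(ct,*tz(250,203),z),"scene",f(cs,*sz(615,169),z),f(cs,*sz(695,176),z))
z=30.5
print("mark top edges",[f(ct,*tz(*p),z) for p in((156,215),(160,253))],"early blob",f(ct,328.2,269.7,z), "early scene",f(cs,329.1,232.2,z))
print("mark scene",[f(cs,*sz(*p),z) for p in((637,184),(690,188),(740,180),(740,196))])
# early pointer, home
print("home ptr top",[f(ct,326.1,235,z) for z in(31,36,40)],"scene",[(f(cs,250+335/6,190+347/6,z),f(cs,250+445/6,190+356/6,z)) for z in(31,36,40)])
E
```

```text
31 ptr top (np.float64(527.8), np.float64(-237.4)) (np.float64(528.4), np.float64(-273.4)) scene (np.float64(513.8), np.float64(-275.0)) (np.float64(513.8), np.float64(-240.6))
34 ptr top (np.float64(527.4), np.float64(-237.2)) (np.float64(528.1), np.float64(-273.1)) scene (np.float64(518.2), np.float64(-274.0)) (np.float64(518.3), np.float64(-239.7))
37 ptr top (np.float64(527.1), np.float64(-236.9)) (np.float64(527.7), np.float64(-272.8)) scene (np.float64(522.7), np.float64(-273.0)) (np.float64(522.8), np.float64(-238.9))
40 ptr top (np.float64(526.7), np.float64(-236.7)) (np.float64(527.3), np.float64(-272.4)) scene (np.float64(527.2), np.float64(-272.0)) (np.float64(527.2), np.float64(-238.1))
43 ptr top (np.float64(526.3), np.float64(-236.5)) (np.float64(527.0), np.float64(-272.1)) scene (np.float64(531.7), np.float64(-271.1)) (np.float64(531.7), np.float64(-237.3))
mark top edges [(np.float64(533.3), np.float64(-238.6)), (np.float64(519.3), np.float64(-236.2))] early blob (np.float64(527.3), np.float64(-240.0)) early scene (np.float64(522.2), np.float64(-237.8))
mark scene [(np.float64(522.9), np.float64(-263.7)), (np.float64(522.4), np.float64(-241.2)), (np.float64(513.2), np.float64(-221.5)), (np.float64(525.1), np.float64(-219.5))]
home ptr top [(np.float64(600.5), np.float64(-255.8)), (np.float64(599.5), np.float64(-255.4)), (np.float64(598.8), np.float64(-255.0))] scene [((np.float64(586.2), np.float64(-274.2)), (np.float64(585.6), np.float64(-236.7))), ((np.float64(593.2), np.float64(-272.5)), (np.float64(592.5), np.float64(-235.4))), ((np.float64(598.7), np.float64(-271.2)), (np.float64(598.1), np.float64(-234.3)))]
```

Top, scene and wrist rays agree that the pointer is at z≈40 mm and 526.9 mm along the slide. The mark's centre is at 526.3, so the pointer is about 0.6 mm from it. Holding, then a last check.

>>> step_arm(
  steps=[
    [0,-0.4,0,0,0,0,1],
    [0,0,0,0,0,0,1],
    [0,0,0,0,0,0,1],
    [0,0,0,0,0,0,1],
    [0,0,0,0,0,0,1],
    [0,0,0,0,0,0,1],
    [0,0,0,0,0,0,1],
    [0,0,0,0,0,0,1],
    [0,0,0,0,0,0,1],
    [0,0,0,0,0,0,1],
  ],
)

```text
time_s: 15.25
tool_pos: [508.5, -174.9, 51.1]
eef_rot: [0.002, 0.61, 0.792, 0.001]
wrist_force: [12.2, 0.4, -13.3]
finger_gap: 23.2
```

```bash
python3 - <<'E'
from h import *
from bench import eyes,env
s=go([576.5,-156,50]); cw=eyes.get_calibration("wrist")
im=eyes.grab_frame("wrist")
cv2.imwrite("pics/w16.png",cv2.resize(im[130:330,400:560],None,fx=3,fy=3))
a=np.radians(14.8); ex=np.array([np.cos(a),np.sin(a),0])
for b in blobs(im,*RED): print(b,"ptr s",plane(*wray(cw,s,*b[0]),40)@ex)
E
```

```text
t 15.25 tcp [ 508.5 -174.9   51.1] yaw 104.82 tilt 0.2 F [ 12.2   0.4 -13.3] gap 23.2
shift [ 0.9 70.6  1.3]
((np.float64(474.2), np.float64(206.2)), 443, (468, 172, 13, 67)) ptr s 526.291176499673
```

View pics/w16.png

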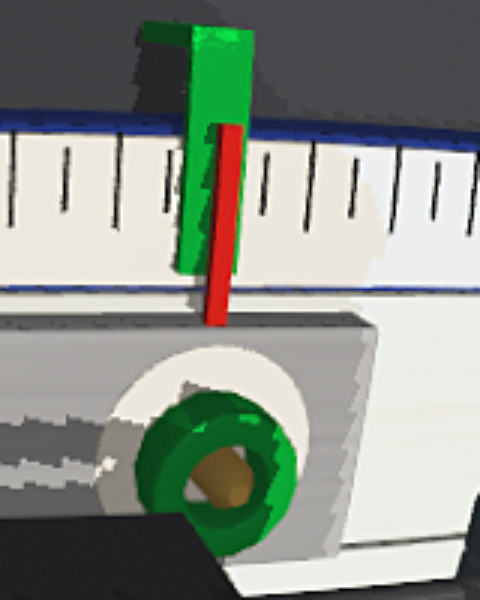

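The pointer lies over the green band, a little right of centre in this view because it stands higher. The core is flat on the post and the slide is still under a 12 N pull. Handing in.

```bash
python3 - <<'E'
from bench import env
print(env.job_done()); s=env.sense(); print(s["time_s"],s["tool_pos"].round(1),s["wrist_force"].round(1))
E
```

```text
the job is handed in; nothing more can be done
None
the job is handed in; nothing more can be done
```

I put the green core over the brass post and let it go. I then gripped the black handle with one finger in front and one behind, pulled the slide out about 72 mm, and handed the job in while still holding it. That was at 15.3 s of robot time; no verdict came back.

**Last checks:**
- **Pointer:** it is at 526.3–527 mm along the slide and the mark's centre at about 526.3 mm, so it is within about 1 mm. The top, scene and wrist views agree once the pointer's height is taken as 40 mm.
- **Core:** it lay flat on the post in the wrist and scene views, about 1 mm off centre, and did not shift while the slide was pulled.
- **Hold:** the gap stayed at 23 mm on the handle, the pull against the spring was 12 N, and readings 1 s apart showed no movement.
- **Bystanders:** I never went near the other cores, the spool or the bottle, and saw none of them move. I took no final picture to confirm it.

**What disagreed or failed:**
- **Fingertips:** they are not 22 mm ahead of the TCP as stated, but roughly level with it or slightly behind. My first close therefore shut above the core without moving it, and I went about 28 mm lower to grip it.
- **Vertical strain:** a vertical force of about 13 N stayed on the wrist during the hold, because I had raised the tool slightly with the handle gripped. It is well under the limits.
- **Mark height:** the scene view put the mark about 4 mm nearer the robot at a height of 30.5 mm. It agrees with the other views if the band is at about 33 mm.

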